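# Tap an encoder hub onto the sprung centring pin of an inspection stage and clip it

## Robot

A 6-joint arm with a two-finger parallel gripper is mounted at the origin on a cart in front of the work surface, level with it; the furniture and walls round the work are solid. World frame = base frame: x ahead of the robot, y to its left, z up, the work surface at z = 0. Lengths are in m, angles in degrees, forces in N, time in s.
With the tool pointing down it reaches from about 0.3 to 0.75 m from the base axis. Payload 8.5 kg.
Tool frame: the origin (TCP) lies at the very end of the fingers, on their centre line; the grasp point (between the pads) lies 19 mm behind it; z points along the fingers, y is the line along which they close (so a half turn about z gives the same grasp; the last joint's range is limited). The gripper opens to 85 mm and grips with 20 to 120 N. Pads are 22 mm wide; open, the fingers measure 114 mm over their backs; the gripper's body (76 mm by 85 mm) begins 54 mm behind the grasp point. The pads swing forward as they close: fully open they stand 13 mm farther back than shut.
Start: joints at [62.664, 21.807, 74.336, -0, 83.858, -12.336], TCP at [0.142, 0.531, 0.2] pointing down, gripper open.
Joint ranges: [-178.18, 178.18], [-50.72, 133.34], [12.68, 142.11], [-81.47, 261.47], [9.98, 163.14], [-165.26, 165.26]. Speed limits (degrees/s): [136.94, 136.94, 180, 180, 180, 180].

## Interface

Orientations are given as a 3x3 rotation matrix whose columns are the frame's x, y, z axes.
In Python, from rig import env, imaging gives the robot as it stands. The module is installed in compiled form; this text tells all that it offers.
- The arm moves only by the tool arm_command, never from a script. Its arguments are lists of equal length, an entry for each row: "turn": the turn, a rotation vector about the tool's x, y, z in units of 5 degrees (1.0 is 5 degrees), a list of three; "xyz": the shift along the tool's x, y, z in units of 50 mm (1.0 is 50 mm), a list of three; "claw": the finger opening in mm, from 0 to 85.4. A call has 1 to 12 rows; each row shifts and turns the commanded pose from where the row before left it, along the tool's axes as they then stand; what a row does not reach is not made up. A row lasts 1/10 s, in which the tool goes at most 50 mm and 8.59 degrees, less where a joint would pass 70% of its speed; a pose out of reach is approached as far as the arm can. A call is refused whole if a number of a shift passes 1 or a number of a turn 1, either way. A call with a gripper value outside its range is refused whole. The fingers move at their own pace and stop on an object; "squeeze" is the grip in N (left out, the last holds). Time passes only in rows, so rows that do not move let the fingers close. It gives the time, the measured TCP pose, the force, the opening and the grip force at its end, in the units of the state.
- env.observe(): the state, without advancing time (a new reading comes with each control period).
- imaging.get_image(name): name is "side" or "top"; returns (picture, depth): 480x640x3 uint8, blue, green, red; 480x640 float32, m along the optical axis (not along the pixel's ray), 0 where there is no reading.
- imaging.camera_info(name): a dict with "camera_matrix" (3x3 intrinsics, pixels), "k1" (the pictures are not rectified: a ray, as slopes to the right and down, at radius r is drawn at 1 + k1 r^2 times it, then the intrinsics apply), "rvec" (rotation vector, rad) and "tvec" (3), from world to camera coordinates, as OpenCV has them. Camera axes: x right, y down, z forward; pixel columns grow to the right and rows downward; lengths in m; the calibration is good to about 2 mm. A picture is of the moment at which its call begins. camera_info takes no time and is no camera call.
- env.close_job(): hands the job in; it is judged then, once.
The state is a dict: "time_s": time; "q": joint angles; "qvel": joint speeds; "joint_efforts": joint torques, N m; "position": TCP position; "tool_rot": TCP orientation; "ft_force": force on the tool from outside, world axes, zero at the start; "wrist_torque": the same for the moment, N m; "grip_width": finger opening in m; "gripper_force": force on a finger pad.
Only numpy, scipy, OpenCV 4.12 (cv2) and the standard library are available. Lean on these libraries where they do the work, as an engineer would, in place of code of your own. Each camera call takes 0.05 s, during which the arm holds its last target. There are 200 camera calls.

## Task

Centre the encoder hub on the inspection stage: tap the loose disc from its sides, gently, back and forth across the middle of the engraved ring, until the sprung centring pin hidden under it springs up through its bore. Then swing the stage clip right round so that its foot presses on the hub's rim, and leave the hub flat on the stage with everything else where it was.

Things in the scene. Friction and masses are not known exactly. Their poses are not given: they have to be found in the camera images.
- hub: Loose turned-aluminium disc, 100 mm across, 22 mm high, about 0.65 kg, black code ring on top, 10 mm through bore; too wide to grasp. Lies flat on the stage 16 to 31 mm from the ring's centre; slides when pushed with 1 to 4 N. Pushed with over 12 N it would bend the pin. Origin: middle of its underside, z up; its yaw does not matter.
- hub_bore (a point): Centre of the hub's bore, at the level of its top face (22 mm above the stage table). The 7 mm pin has 1.5 mm play all round in it; a risen pin stops the hub dead: the push needed leaps up.
- ring_mark (a point): Centre of the engraved ring (112 mm across), on the top of the stage table (172 mm across, 31 mm above the bench, on a grey 210 x 190 mm plate fixed to the bench). The pin stands on an eccentric bush, 7 mm from this point in a direction that differs each time and cannot be seen under the hub. x, y: along the stage.
- centring_pin (a joint): Rise of the pin, m: 0 held down under the hub, 0.027 sprung up through the bore (it then stands 5 mm above the hub). Round nose, spring about 1 N: it springs up by itself when the slowly pushed bore passes over it, surely within 2 mm to either side of the pin, often up to 4 mm.
- clip (a joint): Angle of the stage clip about its upright post, rad: about 0 to 0.3 parked, pointing away from the table; grows clockwise seen from above; stop at 2.30, where its foot lies on the rim of a centred hub. Light friction, stays where it is left. The sprung foot rides up the hub's chamfered rim.
- clip_knob (a point): Middle of the clip's upright round knob (15 mm across, 25 mm high) at the end of the clip's arm, 81 mm above the bench, straight above the foot, 75 mm from the post's axis; free on all sides above the arm.
- clip_pivot (a point): Point on the axis of the clip's post (20 mm across, at one corner of the stage plate), at the level of the clip, 63 mm above the bench.
- clip_leaf: Sprung arm of the clip, with knob and foot; origin on the axis of the post, 3 mm above the bench; its x points along the arm towards the knob.
- tweezers: Bystander: steel tweezers, 123 mm long, lying to the right of the stage. Origin: middle of the underside.
- marker: Bystander: black marker pen, 126 mm long, lying to the right of the stage. Origin: middle of the underside.
- label_tape: Bystander: roll of white tape, 52 mm across, to the right of the stage. Origin: middle of the underside.
- torque_driver: Bystander: torque driver with green handle, 146 mm long, lying behind and to the right of the stage. Origin: middle of the underside.

How it is judged (in metres and radians):
On the way, in this order (a step that is already met when the one before it is completed fails the run):
1. the hub is centred: the pin has sprung up through its bore (value of joint centring_pin above 0.023 m and horizontal distance between hub_bore and ring_mark below 0.01 m and angle between hub's own z axis and vertical below 0.03 rad), for 0.2 s.
2. the clip is swung round and its foot presses on the hub's rim (value of joint clip above 2.05 rad and contact force between clip_leaf and hub above 0.5 N), for 0.2 s.
At the end, for the whole second after the job is handed in: The pin is up through the hub's bore (risen over 23 mm) with the bore within 10 mm of the ring's centre, the hub lies flat and still, and the clip is swung past 2.05 rad with its foot pressing on the hub (all of step 1 and all of step 2 and linear speed of hub below 0.01 m/s); the robot touches nothing.
It fails at once if the fingers press on the hub with over 12 N (the pin would bend) (contact force between the fingers and hub above 12 N).
It fails at once if the hub is tipped or lifted off the stage (angle between hub's own z axis and vertical above 0.15 rad or height (world z) of hub above 0.04 m or height (world z) of hub below 0.022 m).
It fails at once if a bystander is moved by over 20 mm (distance of any of tweezers, marker, label_tape, torque_driver from where it was at the start of the episode above 0.02 m).
It also fails if it takes over 72 s, if anything falls off the work surface, if the arm or the gripper's body presses on something with over 40 N, if the wrist force passes 120 N, or if a joint passes its speed limit or range.

## Working session

There is one attempt and no reset: what is moved stays moved. The work goes in short steps, Python scripts to look and compute and a tool call to move; the robot and the scene stay as the last step left them, time stands still between calls to the robot, and variables do not carry over. Pictures are saved under pics/ and viewed, at most 10 in all, crops included, and the job is handed in when it is done.

Besides the shell and the picture viewer there is one more tool, called after ">>>" as a command line: name --argument value ..., lists and objects as JSON in quotes. arm_command: Moves the arm, as the interface text tells. Its arguments: {"type":"object","properties":{"turn":{"type":"array"},"xyz":{"type":"array"},"claw":{"type":"array"},"squeeze":{"type":"number"}},"required":["turn","xyz","claw"]}

```bash
mkdir -p pics
cat > h.py <<'E'
import numpy as np, cv2
from rig import env, imaging
def cam(n):
    c=imaging.camera_info(n); K=np.array(c["camera_matrix"],float); R=cv2.Rodrigues(np.array(c["rvec"],float))[0]
    return K,np.array([c["k1"],0,0,0,0],float),R,np.array(c["tvec"],float).ravel()
def ray_z(n,uv,z):
    """pixels -> world points on plane z"""
    K,D,R,t=cam(n); p=cv2.undistortPoints(np.array(uv,float).reshape(-1,1,2),K,D).reshape(-1,2)
    d=np.c_[p,np.ones(len(p))]@R; c=-R.T@t
    return c+d*((z-c[2])/d[:,2])[:,None]
def proj(n,P):
    K,D,R,t=cam(n); return cv2.projectPoints(np.array(P,float).reshape(-1,1,3),cv2.Rodrigues(R)[0],t,K,D)[0].reshape(-1,2)
def shot(n,f):
    i,d=imaging.get_image(n); cv2.imwrite("pics/"+f+".png",i); np.save("pics/"+f+".npy",d); return i,d
E
python3 - <<'E'
from h import *
for n in("top","side"):
    shot(n,n+"0"); K,D,R,t=cam(n); print(n,K.round(1).tolist(),D[0],(-R.T@t).round(3),R.round(2).tolist())
s=env.observe(); print(s)
E
```

```text
top [[435.7, 0.0, 319.5], [0.0, 435.7, 232.1], [0.0, 0.0, 1.0]] -0.04630364413050739 [0.421 0.113 0.931] [[0.02, -1.0, 0.04], [-0.98, -0.03, -0.18], [0.18, -0.03, -0.98]]
side [[459.0, 0.0, 321.9], [0.0, 459.0, 251.2], [0.0, 0.0, 1.0]] -0.03914215232374668 [ 0.948 -0.49   0.655] [[0.84, 0.55, 0.02], [0.36, -0.51, -0.78], [-0.41, 0.66, -0.63]]
{'time_s': 0.1, 'q': array([ 6.26648567e+01,  2.18385603e+01,  7.43773516e+01, -5.47012141e-04,
        8.38583158e+01, -1.23373914e+01]), 'qvel': array([ 0.05088789, -0.05371449, -0.131574  ,  0.04085415, -0.00119692,
       -0.07237596]), 'joint_efforts': array([ 4.41504351e-03, -4.49219477e+01, -2.31659496e+01, -1.92313191e-04,
        3.63977226e-03, -8.53797860e-05]), 'position': array([0.14221445, 0.53099815, 0.19977815]), 'tool_rot': array([[-9.65936168e-01,  2.58779781e-01, -5.86462247e-04],
       [ 2.58780307e-01,  9.65935514e-01, -1.15521359e-03],
       [ 2.67538794e-04, -1.26762747e-03, -9.99999161e-01]]), 'ft_force': array([0.21611867, 0.08462993, 0.1449834 ]), 'wrist_torque': array([ 0.04748202, -0.03586397, -0.04711093]), 'gripper_force': 0.0, 'grip_width': 0.08515647901963715}
```

View pics/top0.png

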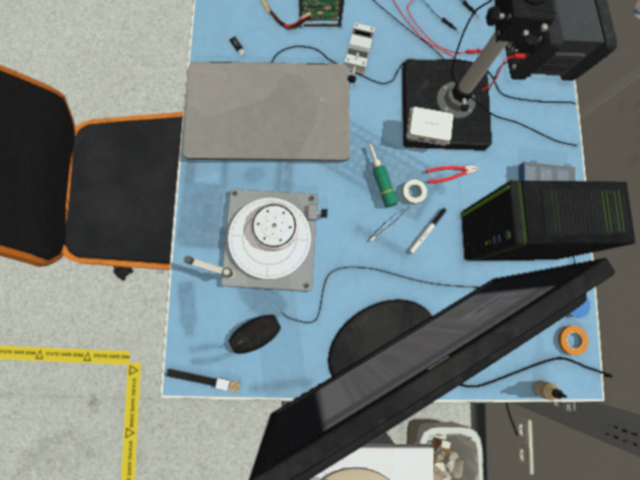

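View pics/side0.png

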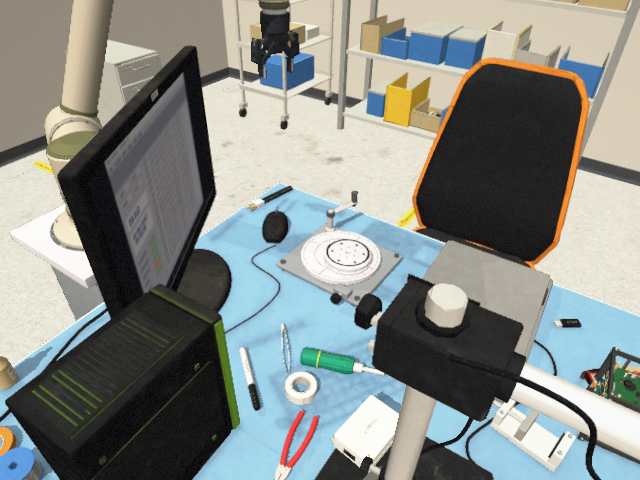

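```bash
cat >> h.py <<'E'
def ortho(n,img,cx,cy,z,half=0.1,px=400):
    a=(np.arange(px)+.5)/px*2*half-half
    X=cx-a[:,None]+0*a[None]; Y=cy-a[None]+0*a[:,None]
    m=proj(n,np.stack([X,Y,0*X+z],-1)).reshape(px,px,2).astype(np.float32)
    return cv2.remap(img,m[...,0],m[...,1],cv2.INTER_CUBIC)
E
python3 - <<'E'
from h import *
i=cv2.imread("pics/top0.png"); d=np.load("pics/top0.npy")
print("hub",ray_z("top",[(274,224)],.053),"tab",ray_z("top",[(270,238)],.031),"post",ray_z("top",[(227,271)],.063),"knob",ray_z("top",[(188,260)],.081))
c=ray_z("top",[(262,238)],.031)[0]; print(c)
A=ortho("top",i,c[0],c[1],.053,.12); B=ortho("top",i,c[0],c[1],.031,.12)
cv2.imwrite("pics/o0.png",np.hstack([A,B]))
E
```

```text
hub [[0.59534789 0.17795521 0.053     ]] tab [[0.56969827 0.18671875 0.031     ]] post [[0.49572751 0.26645614 0.063     ]] knob [[0.51355298 0.34030495 0.081     ]]
[0.56923693 0.20337179 0.031     ]
```

View pics/o0.png

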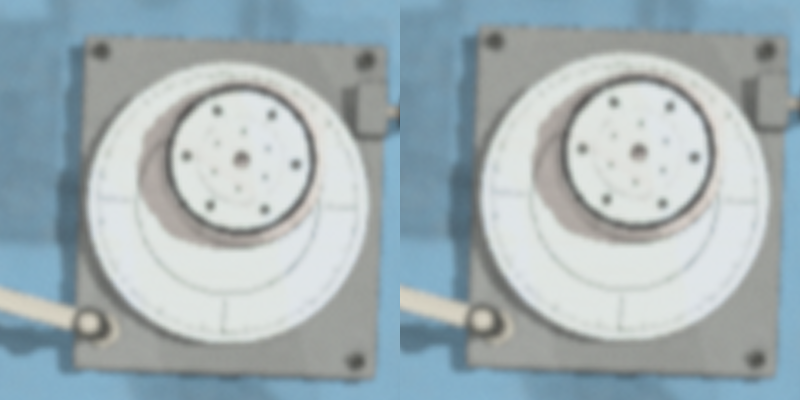

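```bash
cat >> h.py <<'E'
def radial(g,cx,cy,r0,r1,sign,n=180):
    """refine circle: strongest radial gradient (sign) between r0,r1; robust circle fit (px)"""
    from scipy.optimize import least_squares
    th=np.arange(n)*2*np.pi/n; r=np.arange(r0,r1,.25)
    for _ in range(3):
        x=cx+r[None]*np.cos(th)[:,None]; y=cy+r[None]*np.sin(th)[:,None]
        p=cv2.remap(g,x.astype(np.float32),y.astype(np.float32),cv2.INTER_LINEAR)
        gr=sign*(p[:,8:]-p[:,:-8]); k=gr.argmax(1); rr=r[k]+1
        P=np.c_[cx+rr*np.cos(th),cy+rr*np.sin(th)][gr.max(1)>15]
        s=least_squares(lambda q:np.hypot(P[:,0]-q[0],P[:,1]-q[1])-q[2],[cx,cy,(r0+r1)/2],loss='soft_l1',f_scale=.7)
        cx,cy=s.x[:2]
    return s.x,np.median(abs(s.fun))
C0=(.56924,.20337)
def hubpos(img,cx=241.,cy=158.):
    g=cv2.cvtColor(ortho("top",img,*C0,.053,.12),cv2.COLOR_BGR2GRAY).astype(np.float32)
    q,e=radial(g,cx,cy,64,76,-1); s=.0006
    return np.array([C0[0]+.12-(q[1]+.5)*s,C0[1]+.12-(q[0]+.5)*s]),q[2]*s,e
E
python3 - <<'E'
from h import *
i=cv2.imread("pics/top0.png")
print(hubpos(i))
g=cv2.cvtColor(ortho("top",i,*C0,.031,.12),cv2.COLOR_BGR2GRAY).astype(np.float32)
for sg,r0,r1 in((-1,134,152),):
    q,e=radial(g,225.5,197,r0,r1,sg); print("table",C0[0]+.12-(q[1]+.5)*.0006,C0[1]+.12-(q[0]+.5)*.0006,q[2]*.6,e)
# depth check
d=np.load("pics/top0.npy"); K,D,R,t=cam("top")
def p3(u,v):
    z=np.median(d[v-1:v+2,u-1:u+2]); w=ray_z("top",[(u,v)],0)[0]; c=-R.T@t; dd=w-c; return (c+dd*z/(R@dd)[2]).round(4)
for uv in((274,215),(270,265),(240,240),(187,260),(227,271),(232,282)): print(uv,p3(*uv))
# knob/post ortho crop
A=ortho("top",i,.505,.30,.081,.06,400); B=ortho("top",i,.505,.30,.063,.06,400); cv2.imwrite("pics/k0.png",np.hstack([A,B]))
E
```

```text
(array([0.59307536, 0.17898762]), np.float64(0.04126999939632166), np.float64(0.4573479490681365))
table 0.5711709241568702 0.18838288188016605 86.19719507295703 0.5565459886998809
(274, 215) [0.6142 0.1787 0.0533]
(270, 265) [0.5132 0.1844 0.0312]
(240, 240) [0.5637 0.2488 0.0314]
(187, 260) [0.5122 0.3391 0.0926]
(227, 271) [0.4951 0.2652 0.0702]
(232, 282) [0.4771 0.2628 0.0179]
```

View pics/k0.png

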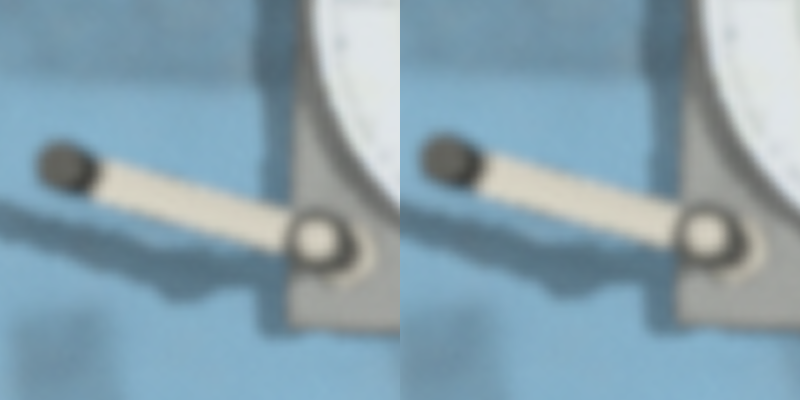

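Run:
```python
from h import *
for n in("top","side"):
    d=np.load(f"pics/{n}0.npy"); K,D,R,t=cam(n)
    v,u=np.mgrid[0:480:2,0:640:2]; uv=np.stack([u,v],-1).reshape(-1,1,2).astype(float)
    p=cv2.undistortPoints(uv,K,D).reshape(-1,2); z=d[::2,::2].reshape(-1); m=z>0
    P=((np.c_[p,np.ones(len(p))]*z[:,None])[m]-t)@R
    # max height map, 0.1 m cells
    xs=np.arange(0,1.0,.1); ys=np.arange(.7,-.6,-.1); print(n,"cols y",ys.round(1))
    for x in xs[::-1]:
        print("%.1f"%x,[ (lambda s: round(float(np.percentile(s,98)),2) if len(s)>3 else None)(P[(abs(P[:,0]-x-.05)<.05)&(abs(P[:,1]-y+.05)<.05)&(P[:,2]>-.1)][:,2]) for y in ys])
```

```text
top cols y [ 0.7  0.6  0.5  0.4  0.3  0.2  0.1  0.  -0.1 -0.2 -0.3 -0.4 -0.5]
0.9 [None, None, -0.0, 0.03, 0.03, 0.03, 0.04, 0.03, 0.33, 0.16, 0.17, 0.26, 0.19]
0.8 [None, None, -0.0, 0.03, 0.03, 0.03, 0.03, 0.0, 0.38, 0.38, 0.01, 0.0, 0.17]
0.7 [None, None, -0.0, 0.03, 0.03, 0.03, 0.03, 0.03, 0.06, 0.03, 0.03, 0.03, 0.15]
0.6 [None, None, None, 0.0, 0.05, 0.05, 0.03, 0.03, 0.02, 0.25, 0.25, 0.25, 0.15]
0.5 [None, None, None, 0.09, 0.06, 0.05, 0.02, 0.01, 0.01, 0.25, 0.25, 0.25, 0.13]
0.4 [None, None, None, 0.0, 0.07, 0.03, 0.01, 0.02, 0.41, 0.41, None, 0.04, 0.11]
0.3 [None, None, None, 0.0, 0.03, 0.03, 0.41, 0.41, 0.41, 0.0, 0.01, 0.01, 0.1]
0.2 [None, None, None, 0.01, 0.01, 0.41, 0.41, 0.39, 0.0, 0.01, 0.08, 0.16, 0.1]
0.1 [None, None, None, None, None, None, 0.01, 0.01, 0.0, None, None, 0.16, 0.07]
0.0 [None, None, None, None, None, None, 0.01, 0.01, 0.0, None, None, None, 0.03]
side cols y [ 0.7  0.6  0.5  0.4  0.3  0.2  0.1  0.  -0.1 -0.2 -0.3 -0.4 -0.5]
0.9 [None, None, None, 0.03, 0.03, 0.03, 0.04, 0.04, 0.38, 0.41, None, None, None]
0.8 [None, None, None, 0.03, 0.03, None, None, 0.0, 0.38, 0.41, None, None, None]
0.7 [None, None, None, 0.03, 0.03, 0.0, 0.0, 0.03, 0.06, 0.03, None, None, None]
0.6 [None, None, None, 0.0, 0.05, 0.05, 0.03, 0.03, 0.02, 0.25, 0.25, 0.25, None]
0.5 [None, None, None, 0.09, 0.06, 0.05, 0.02, 0.0, 0.01, 0.25, 0.25, 0.25, None]
0.4 [None, None, None, 0.0, 0.07, 0.03, 0.01, 0.02, 0.41, 0.41, None, 0.04, None]
0.3 [None, None, None, 0.0, 0.03, 0.03, 0.41, 0.41, 0.41, None, 0.01, 0.01, None]
0.2 [None, None, None, 0.01, 0.01, 0.41, 0.41, None, 0.0, 0.01, 0.05, 0.02, None]
0.1 [None, 0.43, 0.44, None, None, None, None, None, 0.0, None, None, None, None]
0.0 [None, None, None, None, None, None, 0.22, 0.22, 0.01, None, None, None, None]
```

>>> arm_command --turn '[[0,0,0],[0,0,0],[0,0,0],[0,0,0],[0,0,0],[0,0,0],[0,0,0],[0,0,0],[0,0,0],[0,0,-1],[0,0,-1],[0,0,-1]]' --xyz '[[-0.4,-0.15,0],[-0.8,-0.3,0],[-0.8,-0.3,0],[-0.8,-0.3,0],[-0.8,-0.3,0],[-0.8,-0.3,0],[-0.8,-0.3,0],[-0.8,-0.3,0],[-0.8,-0.3,0],[0,0,0],[0,0,0],[0,0,0]]' --claw '[75,75,75,75,75,75,75,75,75,75,75,75]'

```text
time_s: 1.3
position: [0.4379, 0.3197, 0.1999]
tool_rot: [[-1.0, -0.003, -0.001], [-0.003, 1.0, -0.0], [0.001, -0.0, -1.0]]
ft_force: [-0.5, 0.5, -0.1]
grip_width: 0.0754
gripper_force: 0.0
```

>>> arm_command --turn '[[0,0,0],[0,0,0],[0,0,0],[0,0,0],[0,0,0],[0,0,0],[0,0,0],[0,0,0],[0,0,0],[0,0,0]]' --xyz '[[-0.72,-0.47,0],[-0.72,-0.47,0],[-0.72,-0.47,0],[-0.72,-0.47,0],[-0.72,-0.47,0],[-0.72,-0.47,0],[0,0,0.8],[0,0,0.8],[0,0,0.8],[0,0,0]]' --claw '[75,75,75,75,75,75,75,75,75,75]'

```text
time_s: 2.3
position: [0.6506, 0.1786, 0.0742]
tool_rot: [[-1.0, 0.0, -0.012], [0.0, 1.0, -0.001], [0.012, -0.001, -1.0]]
ft_force: [-0.1, 0.4, 0.1]
grip_width: 0.0751
gripper_force: 0.0
```

Run:
```python
from h import *
s=env.observe(); print(s["position"],s["ft_force"])
i,d=shot("side","side1"); j,_=shot("top","top1")
cv2.imwrite("pics/v1.png",np.hstack([cv2.resize(i[150:350,230:430],(400,400),interpolation=3),cv2.resize(j[130:330,180:380],(400,400),interpolation=3)]))
```

```text
[0.6505897  0.17863838 0.07424105] [-0.07380642  0.38818436  0.06852601]
```

View pics/v1.png

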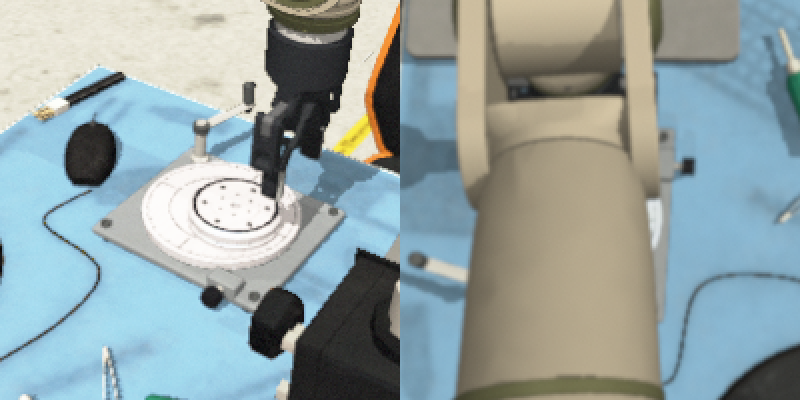

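>>> arm_command --turn '[[0,0,0],[0,0,0]]' --xyz '[[0,0,0],[0,0,0]]' --claw '[75,75]'

```text
time_s: 2.6
position: [0.6548, 0.1793, 0.0828]
tool_rot: [[-1.0, -0.0, 0.004], [-0.0, 1.0, 0.0], [-0.004, 0.0, -1.0]]
ft_force: [-0.2, -0.0, 0.1]
grip_width: 0.0746
gripper_force: 0.0
```

```bash
cat >> h.py <<'E'
def hubside(img,guess):
    """hub centre from side camera; guess world xy"""
    s=.0006; g=cv2.cvtColor(ortho("side",img,*C0,.053,.12),cv2.COLOR_BGR2GRAY).astype(np.float32)
    q,e=radial(g,(C0[1]+.12-guess[1])/s-.5,(C0[0]+.12-guess[0])/s-.5,64,76,-1)
    return np.array([C0[0]+.12-(q[1]+.5)*s,C0[1]+.12-(q[0]+.5)*s]),q[2]*s,e
E
python3 - <<'E'
from h import *
s=env.observe(); print(s["position"],s["tool_rot"][:,2],s["q"])
for f in("side0","side1"):
  i=cv2.imread(f"pics/{f}.png"); print(hubside(i,(.593,.179)))
i=cv2.imread("pics/side0.png")
g=cv2.cvtColor(ortho("side",i,*C0,.031,.12),cv2.COLOR_BGR2GRAY).astype(np.float32)
q,e=radial(g,225.5,197,134,152,-1); print("table",C0[0]+.12-(q[1]+.5)*.0006,C0[1]+.12-(q[0]+.5)*.0006,q[2]*.6,e)
E
```

```text
[0.65478792 0.17927482 0.08282478] [ 4.08459363e-03  3.56432127e-04 -9.99991594e-01] [ 5.34564329e+00  3.98699448e+01  6.16534924e+01 -1.50138526e-03
  7.82416474e+01 -8.46609421e+01]
(array([0.59485744, 0.1757025 ]), np.float64(0.04142506347950386), np.float64(0.48948020438744777))
(array([0.59476808, 0.1755154 ]), np.float64(0.04135315858904614), np.float64(0.5073502038572428))
table 0.5729544444506137 0.18476991389534186 86.44854437454796 0.5814780362441638
```

>>> arm_command --turn '[[0,0,0],[0,0,0],[0,0,0],[0,0,0],[0,0,0],[0,0,0],[0,0,0],[0,0,0]]' --xyz '[[0,0,0.4],[0,0,0.4],[0,0,0.1],[0,0,0.04],[0,0,0],[0.08,0,0],[0.08,0,0],[0,0,0]]' --claw '[75,75,75,75,75,75,75,75]'

```text
time_s: 3.4
position: [0.6453, 0.1792, 0.0339]
tool_rot: [[-1.0, -0.0, 0.0], [-0.0, 1.0, 0.0], [-0.0, 0.0, -1.0]]
ft_force: [-0.7, -0.0, 1.3]
grip_width: 0.0751
gripper_force: 0.0
```

Run:
```python
from h import *
s=env.observe(); print(s["position"],s["tool_rot"][:,2],s["ft_force"])
i,d=shot("side","side2"); print(hubside(i,(.593,.179)))
cv2.imwrite("pics/v2.png",cv2.resize(i[190:310,270:430],(800,600),interpolation=2))
```

```text
[0.64533573 0.17921988 0.03393518] [ 3.62710019e-04  7.44965516e-05 -9.99999931e-01] [-0.6762622  -0.00483512  1.25421844]
(array([0.59494013, 0.17575089]), np.float64(0.04153329265264719), np.float64(0.6916949684956109))
```

View pics/v2.png

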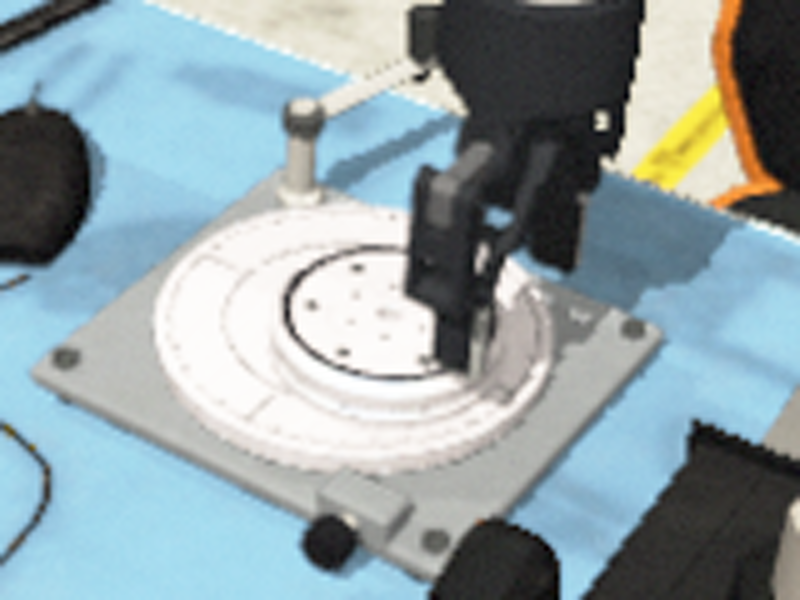

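Run:
```python
from h import *
for z in (.035,.04,.045,.05,.055): print(z,((proj("side",[(.634,.1415,z),(.656,.1415,z),(.634,.13,z),(.634,.2165,z)])-[270,190])*5).round(0).tolist())
```

```text
0.035 [[425.0, 421.0], [472.0, 442.0], [410.0, 437.0], [512.0, 325.0]]
0.04 [[425.0, 412.0], [473.0, 432.0], [411.0, 427.0], [513.0, 316.0]]
0.045 [[426.0, 402.0], [474.0, 423.0], [412.0, 418.0], [514.0, 307.0]]
0.05 [[427.0, 393.0], [475.0, 414.0], [413.0, 409.0], [515.0, 298.0]]
0.055 [[428.0, 384.0], [476.0, 404.0], [414.0, 399.0], [516.0, 289.0]]
```

Run:
```python
from h import *
d=np.load("pics/side2.npy"); i=cv2.imread("pics/side2.png"); K,D,R,t=cam("side")
v,u=np.mgrid[235:275,345:395]; uv=np.stack([u,v],-1).reshape(-1,1,2).astype(float)
p=cv2.undistortPoints(uv,K,D).reshape(-1,2); z=d[235:275,345:395].reshape(-1)
P=((np.c_[p,np.ones(len(p))]*z[:,None])-t)@R
dark=i[235:275,345:395].max(2).reshape(-1)<70
Q=np.c_[uv.reshape(-1,2),P*1000]
for vv in range(236,275,3):
    s=Q[(Q[:,1]==vv)&dark]
    print(vv,[tuple(int(a) for a in r[[0,2,3,4]]) for r in s[::3]])
```

```text
236 [(353, 639, 109, 154), (356, 643, 112, 154), (359, 651, 109, 159), (362, 657, 107, 163), (365, 659, 117, 158), (368, 653, 141, 140), (371, 660, 140, 143), (374, 664, 145, 142), (377, 639, 215, 89), (380, 645, 217, 90), (383, 654, 211, 97)]
239 [(352, 638, 107, 147), (355, 643, 108, 149), (358, 650, 107, 153), (361, 656, 107, 155), (364, 658, 115, 152), (370, 660, 138, 138), (373, 664, 143, 137), (378, 643, 213, 84), (381, 650, 214, 86), (384, 656, 214, 89)]
242 [(352, 639, 107, 141), (356, 647, 107, 145), (359, 651, 110, 144), (362, 658, 108, 149), (367, 656, 133, 132), (370, 658, 142, 127), (380, 648, 213, 78), (383, 655, 213, 81)]
245 [(352, 639, 107, 134), (355, 640, 116, 129), (358, 644, 121, 128), (361, 657, 107, 142), (364, 658, 119, 135), (367, 658, 130, 128)]
248 [(352, 639, 108, 126), (355, 644, 110, 128), (361, 657, 108, 134), (364, 659, 118, 129), (367, 658, 132, 119)]
251 [(357, 649, 109, 124), (360, 656, 107, 128), (363, 659, 114, 125), (366, 659, 127, 116)]
254 [(358, 644, 125, 103), (361, 658, 109, 120), (364, 653, 132, 103)]
257 [(357, 643, 123, 97), (360, 648, 126, 97), (363, 654, 127, 99)]
260 [(357, 643, 126, 87), (360, 649, 126, 90), (363, 654, 129, 90)]
263 [(360, 649, 127, 81), (363, 654, 130, 82)]
266 []
269 []
272 []
```

Run:
```python
from h import *
d=np.load("pics/side2.npy"); d0=np.load("pics/side0.npy"); i=cv2.imread("pics/side2.png"); K,D,R,t=cam("side")
sl=(slice(240,285),slice(340,400))
v,u=np.mgrid[sl]; uv=np.stack([u,v],-1).reshape(-1,1,2).astype(float)
p=cv2.undistortPoints(uv,K,D).reshape(-1,2); z=d[sl].reshape(-1)
P=((np.c_[p,np.ones(len(p))]*z[:,None])-t)@R
ch=(d0[sl].reshape(-1)-z)>.004
Q=np.c_[uv.reshape(-1,2),P*1000]; G=i[sl].mean(2).reshape(-1)
for vv in range(242,285,2):
    m=(Q[:,1]==vv)&ch; s=np.c_[Q[m],G[m]]
    print(vv,[tuple(int(a) for a in r[[0,2,3,4,5]]) for r in s[::3]])
```

```text
242 [(343, 569, 199, 52, 245), (352, 639, 107, 141, 49), (355, 639, 117, 135, 70), (358, 651, 107, 146, 49), (361, 657, 107, 149, 52), (364, 660, 112, 147, 32), (368, 657, 135, 131, 55), (376, 640, 213, 75, 131), (379, 645, 215, 76, 34), (382, 653, 213, 80, 26), (385, 657, 219, 79, 98)]
244 [(351, 637, 107, 135, 107), (354, 639, 115, 132, 33), (357, 641, 123, 127, 44), (360, 655, 107, 144, 45), (363, 659, 112, 142, 32), (367, 659, 129, 131, 46), (381, 650, 215, 73, 133)]
246 [(350, 635, 108, 129, 183), (353, 639, 111, 129, 39), (356, 644, 113, 130, 63), (359, 647, 119, 128, 51), (362, 659, 107, 141, 39), (365, 655, 128, 125, 33), (368, 658, 135, 122, 36), (388, 631, 304, 1, 114), (398, 650, 318, 1, 113)]
248 [(340, 947, -490, 654, 236), (351, 637, 108, 126, 72), (354, 643, 109, 128, 67), (357, 648, 111, 129, 68), (360, 656, 107, 135, 54), (363, 659, 114, 132, 34), (366, 658, 129, 121, 52), (370, 616, 239, 31, 247), (373, 622, 240, 33, 197)]
250 [(352, 639, 108, 122, 204), (355, 645, 109, 124, 60), (358, 651, 109, 127, 58), (361, 658, 108, 130, 45), (364, 655, 126, 117, 35), (367, 660
[... 638 characters left out ...]
359, 645, 129, 86, 51), (362, 654, 125, 93, 44), (365, 656, 133, 88, 177)]
262 [(349, 613, 150, 51, 251), (358, 646, 125, 84, 74), (362, 654, 125, 88, 34), (365, 658, 131, 86, 172)]
264 [(347, 615, 139, 54, 240), (360, 647, 133, 74, 134), (363, 653, 133, 77, 95), (382, 657, 220, 17, 183)]
266 []
268 [(349, 623, 133, 51, 253), (386, 670, 212, 18, 182)]
270 [(343, 614, 126, 47, 225), (396, 683, 239, 0, 195)]
272 [(356, 634, 145, 38, 243)]
274 [(397, 691, 229, 0, 193)]
276 [(361, 645, 147, 31, 235), (388, 678, 212, 0, 185)]
278 [(341, 614, 118, 31, 246), (398, 698, 218, 0, 193)]
280 [(362, 650, 143, 26, 191), (391, 688, 204, 0, 199)]
282 [(346, 628, 115, 30, 217)]
284 [(359, 647, 137, 18, 173)]
```

>>> arm_command --turn '[[0,0,0],[0,0,0],[0,0,0]]' --xyz '[[0,0,0.1],[0,0,0.1],[0,0,0]]' --claw '[75,75,75]'

```text
time_s: 3.75
position: [0.6452, 0.179, 0.0221]
tool_rot: [[-1.0, 0.0, -0.002], [0.0, 1.0, -0.0], [0.002, -0.0, -1.0]]
ft_force: [0.1, 0.1, 0.8]
grip_width: 0.0749
gripper_force: 0.0
```

Run:
```python
from h import *
s=env.observe(); print(s["position"],s["tool_rot"][:,2],s["ft_force"])
i,d=shot("side","side3"); print(hubside(i,(.593,.179)))
cv2.imwrite("pics/v3.png",cv2.resize(i[150:300,280:480],(800,600),interpolation=2))
i0=cv2.imread("pics/side0.png"); print(abs(i.astype(int)-i0).sum(2)[262:285,352:372].tolist())
```

```text
[0.64522532 0.17899047 0.02210456] [-1.98040075e-03 -2.03866843e-04 -9.99998018e-01] [0.11654185 0.05479366 0.8118296 ]
(array([0.59488192, 0.17559897]), np.float64(0.041454370558618794), np.float64(0.5911686153509166))
[[4, 2, 8, 51, 493, 610, 589, 568, 565, 418, 224, 317, 231, 240, 361, 305, 151, 31, 4, 4], [1, 2, 12, 93, 459, 567, 420, 284, 215, 337, 484, 549, 281, 257, 381, 232, 52, 31, 33, 71], [2, 6, 3, 19, 157, 213, 195, 353, 472, 593, 621, 560, 279, 254, 341, 137, 42, 91, 118, 192], [3, 9, 4, 126, 305, 479, 490, 609, 608, 595, 633, 482, 243, 201, 208, 63, 100, 119, 192, 204], [3, 4, 11, 71, 332, 577, 595, 599, 603, 624, 627, 323, 67, 64, 204, 96, 69, 158, 214, 204], [1, 1, 1, 3, 86, 353, 526, 592, 583, 563, 496, 182, 22, 135, 253, 159, 119, 193, 220, 222], [1, 1, 1, 2, 11, 145, 316, 293, 333, 405, 391, 163, 117, 270, 241, 125, 185, 202, 220, 217], [3, 4, 8, 5, 6, 54, 88, 103, 167, 252, 307, 190, 156, 207, 159, 186, 198, 202, 210, 223], [10, 6, 13, 15, 15, 8, 8, 34, 55, 114, 250, 195, 105, 139, 190, 200, 205, 208, 220, 226], [5, 2, 8, 9, 5, 2, 4, 2, 5, 52, 113, 121, 171, 199, 
[... 212 characters left out ...]
, 1, 1, 5, 5, 3, 6, 5, 42, 26, 7, 4, 4], [3, 1, 7, 5, 4, 5, 2, 3, 7, 1, 3, 6, 0, 5, 6, 2, 0, 12, 10, 8], [2, 4, 5, 2, 3, 9, 5, 1, 6, 5, 4, 5, 3, 7, 6, 2, 9, 1, 2, 2], [5, 0, 7, 7, 3, 2, 1, 3, 4, 3, 5, 1, 5, 23, 4, 4, 11, 18, 7, 1], [1, 1, 2, 4, 2, 1, 3, 6, 6, 4, 3, 8, 11, 4, 11, 16, 6, 1, 13, 4], [2, 3, 3, 3, 9, 8, 6, 11, 6, 2, 3, 2, 10, 8, 4, 11, 5, 12, 13, 6], [5, 5, 8, 3, 9, 4, 1, 8, 9, 3, 5, 2, 14, 6, 6, 15, 9, 1, 5, 13], [10, 2, 6, 8, 1, 9, 3, 7, 12, 3, 3, 5, 16, 4, 8, 5, 4, 6, 2, 4], [1, 6, 6, 1, 6, 11, 18, 6, 10, 8, 7, 12, 4, 8, 5, 11, 19, 2, 11, 5], [14, 4, 17, 4, 6, 9, 1, 11, 6, 8, 11, 7, 3, 5, 20, 5, 11, 11, 12, 3], [2, 14, 3, 3, 6, 9, 11, 4, 11, 1, 8, 5, 2, 8, 7, 8, 13, 1, 3, 15]]
```

View pics/v3.png

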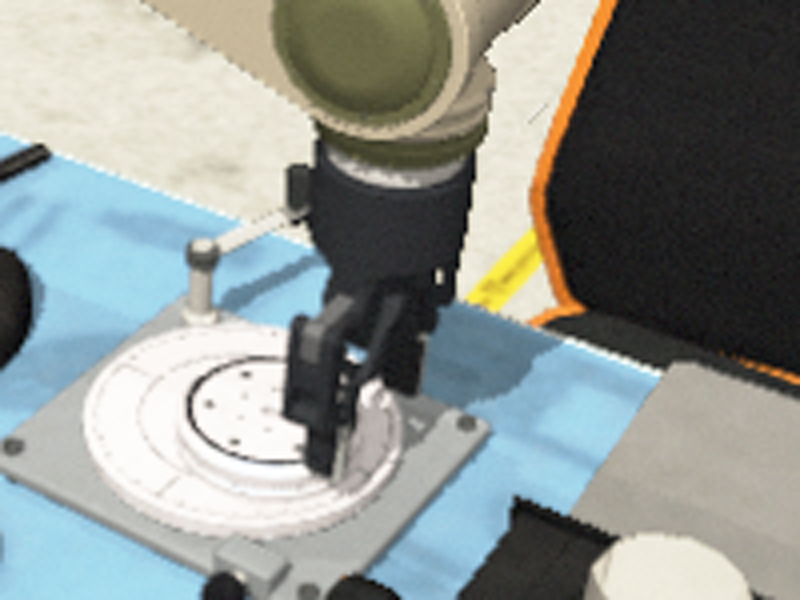

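>>> arm_command --turn '[[0,0,0],[0,0,0],[0,0,0],[0,0,0],[0,0,0]]' --xyz '[[0,0,0.05],[0,0,0.05],[0,0,0.05],[0,0,0.05],[0,0,0]]' --claw '[75,75,75,75,75]'

```text
time_s: 4.3
position: [0.6455, 0.1791, 0.0129]
tool_rot: [[-1.0, -0.0, -0.001], [-0.0, 1.0, -0.0], [0.001, -0.0, -1.0]]
ft_force: [0.0, -0.4, -0.5]
grip_width: 0.0748
gripper_force: 0.0
```

Run:
```python
from h import *
s=env.observe(); print(s["position"],s["tool_rot"][:,2],s["ft_force"],s["q"])
i,d=shot("side","side4"); print(hubside(i,(.593,.179)))
cv2.imwrite("pics/v4.png",cv2.resize(i[220:300,330:430],(750,600),interpolation=2))
```

```text
[0.64553063 0.17909444 0.01286551] [-7.35732026e-04 -6.85733004e-05 -9.99999727e-01] [ 0.02585417 -0.41863461 -0.53812726] [ 5.40430223e+00  4.32223493e+01  6.74325862e+01  6.27458559e-05
  6.93874015e+01 -8.45965789e+01]
(array([0.59442936, 0.17538123]), np.float64(0.04109975582390637), np.float64(0.5209263061896081))
```

View pics/v4.png

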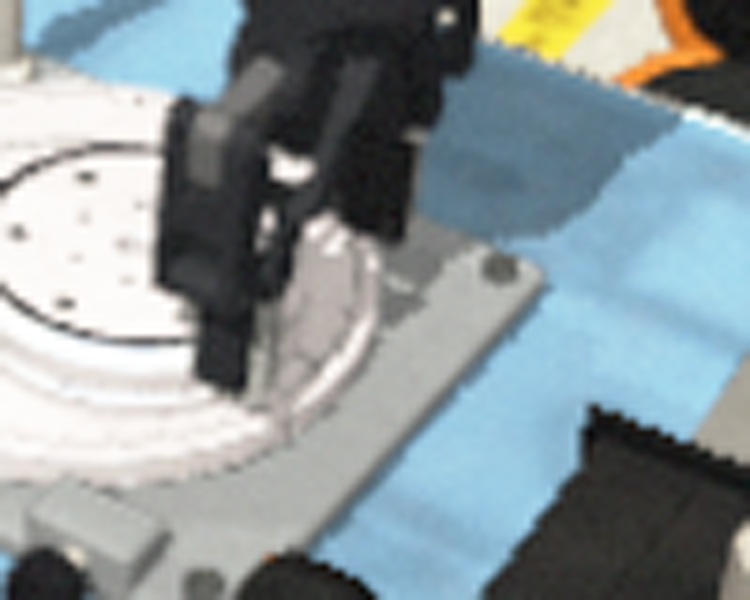

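>>> arm_command --turn '[[0,0,0],[0,0,0],[0,0,0],[0,0,0],[0,0,0],[0,0,0],[0,0,0],[0,0,0],[0,0,0],[0,0,0]]' --xyz '[[0,0,0.04],[0,0,0.04],[0,0,0.04],[0,0,0],[0.03,0,0],[0.03,0,0],[0.03,0,0],[0.03,0,0],[0.03,0,0],[0,0,0]]' --claw '[75,75,75,75,75,75,75,75,75,75]'

```text
time_s: 5.35
position: [0.6381, 0.1791, 0.0074]
tool_rot: [[-1.0, -0.0, -0.0], [-0.0, 1.0, -0.0], [0.0, -0.0, -1.0]]
ft_force: [1.3, 0.0, 0.8]
grip_width: 0.075
gripper_force: 0.0
```

```bash
cat > look.py <<'E'
import sys
from h import *
M=np.array([.57295,.18477]); s=env.observe(); i,d=imaging.get_image("side"); cv2.imwrite("pics/last.png",i)
g=M+np.array([float(sys.argv[1]),float(sys.argv[2])])/1000
h,r,e=hubside(i,g)
print("TCP",(s["position"]*1000).round(2),"F",s["ft_force"].round(2),"bore-M mm",((h-M)*1000).round(2),"r",round(r*1000,2),"e",round(e,2),"hub-TCP",((h-s["position"][:2])*1000).round(2),"t",s["time_s"])
E
python3 look.py 22 -9
```

```text
TCP [638.06 179.1    7.36] F [1.26 0.03 0.8 ] bore-M mm [21.89 -8.94] r 41.54 e 0.5 hub-TCP [-43.22  -3.27] t 5.35
```

>>> arm_command --turn '[[0,0,0],[0,0,0],[0,0,0],[0,0,0]]' --xyz '[[0.02,0,0],[0.02,0,0],[0.02,0,0],[0.02,0,0]]' --claw '[75,75,75,75]'

```text
time_s: 5.8
position: [0.6346, 0.179, 0.0075]
tool_rot: [[-1.0, -0.0, 0.001], [-0.0, 1.0, -0.0], [-0.001, -0.0, -1.0]]
ft_force: [1.5, -0.2, 0.1]
grip_width: 0.0751
gripper_force: 0.7
```

```bash
python3 look.py 22 -9
```

```text
TCP [634.56 178.95   7.52] F [ 1.49 -0.19  0.07] bore-M mm [21.28 -8.71] r 41.52 e 0.48 hub-TCP [-40.33  -2.89] t 5.8
```

>>> arm_command --turn '[[0,0,0],[0,0,0],[0,0,0],[0,0,0],[0,0,0]]' --xyz '[[0.02,0,0],[0.02,0,0],[0.02,0,0],[0.02,0,0],[0.02,0,0]]' --claw '[75,75,75,75,75]'

```text
time_s: 6.35
position: [0.6293, 0.1792, 0.0074]
tool_rot: [[-1.0, 0.0, 0.0], [0.0, 1.0, 0.0], [-0.0, 0.0, -1.0]]
ft_force: [2.4, 0.3, 0.8]
grip_width: 0.0751
gripper_force: 1.2
```

```bash
python3 look.py 18 -9
```

```text
TCP [629.31 179.18   7.43] F [2.39 0.31 0.85] bore-M mm [17.04 -7.64] r 41.4 e 0.49 hub-TCP [-39.32  -2.05] t 6.35
```

>>> arm_command --turn '[[0,0,0],[0,0,0],[0,0,0],[0,0,0],[0,0,0],[0,0,0]]' --xyz '[[0.02,0.007,0],[0.02,0.007,0],[0.02,0.007,0],[0.02,0.007,0],[0.02,0.007,0],[0.02,0.007,0]]' --claw '[75,75,75,75,75,75]'

```text
time_s: 7.0
position: [0.6232, 0.1812, 0.0074]
tool_rot: [[-1.0, 0.0, 0.0], [0.0, 1.0, -0.0], [-0.0, -0.0, -1.0]]
ft_force: [2.0, -0.2, 1.8]
grip_width: 0.0749
gripper_force: 1.4
```

```bash
python3 look.py 11 -5
```

```text
TCP [623.22 181.21   7.36] F [ 2.04 -0.19  1.81] bore-M mm [10.92 -5.75] r 41.35 e 0.4 hub-TCP [-39.35  -2.18] t 7.0
```

>>> arm_command --turn '[[0,0,0],[0,0,0],[0,0,0],[0,0,0]]' --xyz '[[0.01,0.005,0],[0.01,0.005,0],[0.01,0.005,0],[0.01,0.005,0]]' --claw '[75,75,75,75]'

```text
time_s: 7.45
position: [0.6213, 0.1822, 0.0073]
tool_rot: [[-1.0, 0.0, 0.0], [0.0, 1.0, -0.0], [-0.0, -0.0, -1.0]]
ft_force: [2.5, -1.4, 1.8]
grip_width: 0.0747
gripper_force: 1.5
```

>>> arm_command --turn '[[0,0,0],[0,0,0],[0,0,0]]' --xyz '[[0.01,0.005,0],[0.01,0.005,0],[0.01,0.005,0]]' --claw '[75,75,75]'

```text
time_s: 7.75
position: [0.6197, 0.183, 0.0074]
tool_rot: [[-1.0, -0.0, 0.0], [-0.0, 1.0, -0.0], [-0.0, -0.0, -1.0]]
ft_force: [1.6, -1.3, 1.6]
grip_width: 0.0747
gripper_force: 1.5
```

>>> arm_command --turn '[[0,0,0],[0,0,0],[0,0,0]]' --xyz '[[0.01,0,0],[0.01,-0.005,0],[0.01,-0.005,0]]' --claw '[75,75,75]'

```text
time_s: 8.05
position: [0.6182, 0.1826, 0.0073]
tool_rot: [[-1.0, 0.0, -0.0], [0.0, 1.0, 0.0], [0.0, 0.0, -1.0]]
ft_force: [1.9, 1.3, 1.6]
grip_width: 0.0751
gripper_force: 1.4
```

```bash
python3 look.py 6 -4.3
```

```text
TCP [618.19 182.64   7.32] F [1.92 1.3  1.58] bore-M mm [ 5.88 -4.21] r 41.31 e 0.43 hub-TCP [-39.36  -2.08] t 8.05
```

Tracking holds (bore = TCP − (612.3, 186.8)). Continue along the arc.

>>> arm_command --turn '[[0,0,0],[0,0,0],[0,0,0]]' --xyz '[[0.01,-0.006,0],[0.01,-0.006,0],[0.01,-0.006,0]]' --claw '[75,75,75]'

```text
time_s: 8.4
position: [0.6167, 0.1816, 0.0073]
tool_rot: [[-1.0, -0.0, -0.0], [-0.0, 1.0, 0.0], [0.0, 0.0, -1.0]]
ft_force: [1.8, 0.5, 1.6]
grip_width: 0.0754
gripper_force: 1.5
```

>>> arm_command --turn '[[0,0,0],[0,0,0],[0,0,0]]' --xyz '[[0.01,-0.006,0],[0.01,-0.005,0],[0.01,-0.004,0]]' --claw '[75,75,75]'

```text
time_s: 8.7
position: [0.6152, 0.1808, 0.0073]
tool_rot: [[-1.0, -0.0, 0.0], [-0.0, 1.0, -0.0], [-0.0, -0.0, -1.0]]
ft_force: [1.6, 0.9, 1.9]
grip_width: 0.0749
gripper_force: 1.4
```

>>> arm_command --turn '[[0,0,0],[0,0,0],[0,0,0]]' --xyz '[[0.01,-0.004,0],[0.01,-0.004,0],[0.01,-0.002,0]]' --claw '[75,75,75]'

```text
time_s: 9.0
position: [0.6138, 0.1802, 0.0073]
tool_rot: [[-1.0, -0.0, 0.0], [-0.0, 1.0, -0.0], [-0.0, -0.0, -1.0]]
ft_force: [2.0, 1.2, 1.3]
grip_width: 0.075
gripper_force: 1.4
```

>>> arm_command --turn '[[0,0,0],[0,0,0],[0,0,0]]' --xyz '[[0.01,0,0],[0.01,0,0],[0.01,0,0]]' --claw '[75,75,75]'

```text
time_s: 9.3
position: [0.6122, 0.1802, 0.0073]
tool_rot: [[-1.0, -0.0, 0.0], [-0.0, 1.0, -0.0], [-0.0, -0.0, -1.0]]
ft_force: [1.6, 0.4, 2.1]
grip_width: 0.0749
gripper_force: 1.4
```

>>> arm_command --turn '[[0,0,0],[0,0,0],[0,0,0]]' --xyz '[[0.01,0,0],[0.01,0.002,0],[0.01,0.002,0]]' --claw '[75,75,75]'

```text
time_s: 9.6
position: [0.6107, 0.1804, 0.0073]
tool_rot: [[-1.0, -0.0, -0.0], [-0.0, 1.0, -0.0], [0.0, -0.0, -1.0]]
ft_force: [2.1, -0.0, 0.9]
grip_width: 0.0747
gripper_force: 1.4
```

>>> arm_command --turn '[[0,0,0],[0,0,0],[0,0,0]]' --xyz '[[0.01,0.004,0],[0.01,0.005,0],[0.01,0.005,0]]' --claw '[75,75,75]'

```text
time_s: 9.9
position: [0.6092, 0.1811, 0.0073]
tool_rot: [[-1.0, -0.0, -0.0], [-0.0, 1.0, -0.0], [0.0, -0.0, -1.0]]
ft_force: [1.7, -1.3, 1.4]
grip_width: 0.0751
gripper_force: 1.4
```

```bash
python3 look.py -3 -6
```

```text
TCP [609.23 181.13   7.33] F [ 1.68 -1.35  1.39] bore-M mm [-3.11 -5.93] r 41.37 e 0.45 hub-TCP [-39.38  -2.29] t 9.9
```

>>> arm_command --turn '[[0,0,0],[0,0,0],[0,0,0]]' --xyz '[[0.009,0.007,0],[0.009,0.008,0],[0.009,0.008,0]]' --claw '[75,75,75]'

```text
time_s: 10.25
position: [0.6078, 0.1823, 0.0073]
tool_rot: [[-1.0, -0.0, -0.0], [-0.0, 1.0, -0.0], [0.0, -0.0, -1.0]]
ft_force: [1.0, -1.4, 1.1]
grip_width: 0.0748
gripper_force: 1.3
```

>>> arm_command --turn '[[0,0,0],[0,0,0],[0,0,0]]' --xyz '[[0.008,0.008,0],[0.008,0.008,0],[0.008,0.008,0]]' --claw '[75,75,75]'

```text
time_s: 10.55
position: [0.6064, 0.1837, 0.0072]
tool_rot: [[-1.0, -0.0, -0.0], [-0.0, 1.0, 0.0], [0.0, 0.0, -1.0]]
ft_force: [0.7, -0.5, 1.2]
grip_width: 0.0751
gripper_force: 0.9
```

>>> arm_command --turn '[[0,0,0],[0,0,0],[0,0,0]]' --xyz '[[0.008,0.008,0],[0.008,0.008,0],[0.008,0.008,0]]' --claw '[75,75,75]'

```text
time_s: 10.85
position: [0.6055, 0.1848, 0.0073]
tool_rot: [[-1.0, 0.0, 0.0], [0.0, 1.0, 0.0], [-0.0, 0.0, -1.0]]
ft_force: [1.5, -1.8, 1.8]
grip_width: 0.0751
gripper_force: 1.1
```

```bash
python3 look.py -7 -2
```

```text
TCP [605.51 184.82   7.3 ] F [ 1.45 -1.76  1.85] bore-M mm [-6.8  -2.08] r 41.43 e 0.43 hub-TCP [-39.37  -2.13] t 10.85
```

>>> arm_command --turn '[[0,0,0],[0,0,0],[0,0,0]]' --xyz '[[0.006,0.008,0],[0.006,0.008,0],[0.006,0.008,0]]' --claw '[75,75,75]'

```text
time_s: 11.2
position: [0.6046, 0.1858, 0.0073]
tool_rot: [[-1.0, -0.0, 0.0], [-0.0, 1.0, -0.0], [-0.0, -0.0, -1.0]]
ft_force: [0.9, -1.0, 1.3]
grip_width: 0.075
gripper_force: 1.1
```

```bash
python3 look.py -7 -1
```

```text
TCP [604.63 185.84   7.3 ] F [ 0.87 -1.02  1.32] bore-M mm [-7.95 -1.3 ] r 41.43 e 0.52 hub-TCP [-39.63  -2.36] t 11.2
```

>>> arm_command --turn '[[0,0,0],[0,0,0],[0,0,0],[0,0,0],[0,0,0],[0,0,0],[0,0,0],[0,0,0],[0,0,0],[0,0,0],[0,0,0],[0,0,0]]' --xyz '[[-0.05,0,0],[-0.1,0,0],[0,0,-0.4],[0,0,-0.4],[0.3,0,0],[0.5,0,0],[0.5,0,0],[0.5,0,0],[0.2,0,0],[0,0,0],[0,0,0],[0,0,0]]' --claw '[75,75,75,75,75,75,75,75,75,75,75,75]'

```text
time_s: 12.45
position: [0.5133, 0.1859, 0.0473]
tool_rot: [[-1.0, 0.0, 0.001], [0.0, 1.0, 0.0], [-0.001, 0.0, -1.0]]
ft_force: [1.2, 0.4, 0.9]
grip_width: 0.075
gripper_force: 0.0
```

```bash
python3 look.py -8 -1
```

```text
TCP [513.3  185.9   47.28] F [1.22 0.43 0.93] bore-M mm [-7.94 -1.29] r 41.39 e 0.53 hub-TCP [51.71 -2.42] t 12.45
```

>>> arm_command --turn '[[0,0,0],[0,0,0],[0,0,0],[0,0,0],[0,0,0],[0,0,0],[0,0,0],[0,0,0],[0,0,0],[0,0,0]]' --xyz '[[0,0,0.3],[0,0,0.3],[0,0,0.15],[0,0,0.05],[0,0,0],[-0.04,0,0],[-0.04,0,0],[-0.04,0,0],[-0.04,0,0],[0,0,0]]' --claw '[75,75,75,75,75,75,75,75,75,75]'

```text
time_s: 13.5
position: [0.5204, 0.1859, 0.0074]
tool_rot: [[-1.0, 0.0, 0.0], [0.0, 1.0, 0.0], [-0.0, 0.0, -1.0]]
ft_force: [1.1, -0.2, 0.4]
grip_width: 0.0753
gripper_force: 0.1
```

```bash
python3 look.py -8 -1
```

```text
TCP [520.41 185.93   7.43] F [ 1.14 -0.22  0.4 ] bore-M mm [-7.89 -1.26] r 41.33 e 0.61 hub-TCP [44.65 -2.42] t 13.5
```

>>> arm_command --turn '[[0,0,0],[0,0,0],[0,0,0],[0,0,0],[0,0,0]]' --xyz '[[-0.01,0,0],[-0.01,0,0],[-0.01,0,0],[-0.01,0,0],[0,0,0]]' --claw '[75,75,75,75,75]'

```text
time_s: 14.05
position: [0.522, 0.186, 0.0073]
tool_rot: [[-1.0, -0.0, -0.0], [-0.0, 1.0, -0.0], [0.0, 0.0, -1.0]]
ft_force: [-3.0, 0.2, 1.2]
grip_width: 0.0747
gripper_force: 0.9
```

```bash
python3 look.py -8 -1
```

```text
TCP [521.97 185.96   7.29] F [-2.99  0.23  1.19] bore-M mm [-6.63 -1.18] r 41.25 e 0.63 hub-TCP [44.35 -2.37] t 14.05
```

>>> arm_command --turn '[[0,0,0],[0,0,0],[0,0,0],[0,0,0],[0,0,0],[0,0,-1],[0,0,-1],[0,0,-1],[0,0,-1],[0,0,-1],[0,0,-1]]' --xyz '[[0.08,0,0],[0,0,-0.4],[0,0,-0.4],[-0.106,-0.353,0],[-0.106,-0.353,0],[0,0,0],[0,0,0],[0,0,0],[0,0,0],[0,0,0],[0,0,0]]' --claw '[75,75,75,75,75,75,75,75,75,75,75]'

```text
time_s: 15.2
position: [0.5288, 0.1506, 0.0474]
tool_rot: [[-0.864, -0.503, 0.001], [-0.503, 0.864, 0.0], [-0.001, -0.0, -1.0]]
ft_force: [0.0, 0.2, 0.6]
grip_width: 0.0755
gripper_force: 0.0
```

>>> arm_command --turn '[[0,0,-1],[0,0,-1],[0,0,-1],[0,0,0],[0,0,0]]' --xyz '[[0,0,0],[0,0,0],[0,0,0],[0,0,0],[0,0,0]]' --claw '[75,75,75,75,75]'

```text
time_s: 15.7
position: [0.5287, 0.1507, 0.0473]
tool_rot: [[-0.709, -0.705, 0.0], [-0.705, 0.709, 0.0], [-0.0, -0.0, -1.0]]
ft_force: [-0.7, 0.0, -0.5]
grip_width: 0.0749
gripper_force: 0.0
```

```bash
python3 look.py -6.6 -1
```

```text
TCP [528.74 150.66  47.35] F [-0.67  0.03 -0.46] bore-M mm [-6.45 -1.19] r 41.14 e 0.67 hub-TCP [37.76 32.92] t 15.7
```

>>> arm_command --turn '[[0,0,0],[0,0,0],[0,0,0],[0,0,0],[0,0,0],[0,0,0],[0,0,0],[0,0,0],[0,0,0]]' --xyz '[[0,0,0.3],[0,0,0.3],[0,0,0.15],[0,0,0.05],[0,0,0],[-0.04,0,0],[-0.04,0,0],[-0.04,0,0],[0,0,0]]' --claw '[75,75,75,75,75,75,75,75,75]'

```text
time_s: 16.65
position: [0.5333, 0.1551, 0.0076]
tool_rot: [[-0.707, -0.707, 0.001], [-0.707, 0.707, 0.0], [-0.001, -0.0, -1.0]]
ft_force: [-0.2, 0.5, 0.2]
grip_width: 0.0749
gripper_force: 0.0
```

```bash
python3 look.py -6.6 -1
```

```text
TCP [533.29 155.11   7.57] F [-0.24  0.45  0.18] bore-M mm [-5.85 -0.69] r 40.69 e 0.51 hub-TCP [33.81 28.97] t 16.65
```

>>> arm_command --turn '[[0,0,0],[0,0,0],[0,0,0],[0,0,0],[0,0,0],[0,0,0]]' --xyz '[[-0.016,0,0],[-0.016,0,0],[-0.007,0.006,0],[-0.007,0.006,0],[-0.007,0.006,0],[-0.007,0.006,0]]' --claw '[75,75,75,75,75,75]'

```text
time_s: 17.3
position: [0.5343, 0.1578, 0.0073]
tool_rot: [[-0.707, -0.707, 0.0], [-0.707, 0.707, -0.0], [0.0, -0.0, -1.0]]
ft_force: [0.1, -2.5, -0.0]
grip_width: 0.0753
gripper_force: 0.9
```

```bash
python3 look.py -6 0
```

```text
TCP [534.28 157.77   7.34] F [ 0.13 -2.51 -0.03] bore-M mm [-5.46  0.71] r 40.5 e 0.52 hub-TCP [33.21 27.71] t 17.3
```

```bash
cat >> h.py <<'E'
def hubside(img,guess,R=41.4/.6):
    from scipy.optimize import least_squares
    s=.0006; g=cv2.cvtColor(ortho("side",img,*C0,.053,.12),cv2.COLOR_BGR2GRAY).astype(np.float32)
    cx,cy=(C0[1]+.12-guess[1])/s-.5,(C0[0]+.12-guess[0])/s-.5; th=np.arange(180)*np.pi/90; r=np.arange(R-6,R+6,.25)
    for _ in range(6):
        p=cv2.remap(g,(cx+np.cos(th)[:,None]*r).astype(np.float32),(cy+np.sin(th)[:,None]*r).astype(np.float32),cv2.INTER_LINEAR)
        gr=p[:,:-8]-p[:,8:]; k=gr.argmax(1); rr=r[k]+1; ok=(gr.max(1)>15)&(p[:,:8].mean(1)>150)
        P=np.c_[cx+rr*np.cos(th),cy+rr*np.sin(th)][ok]
        q=least_squares(lambda q:np.hypot(P[:,0]-q[0],P[:,1]-q[1])-R,[cx,cy],loss='cauchy',f_scale=.5); cx,cy=q.x
    return np.array([C0[0]+.12-(cy+.5)*s,C0[1]+.12-(cx+.5)*s]),ok.sum()/1000,np.median(abs(q.fun))
E
python3 look.py -6 0
python3 - <<'E'
from h import *
for f in("side0","side2","side4"): print((hubside(cv2.imread(f"pics/{f}.png"),(.5948,.1757))[0]-[.57295,.18477])*1000)
E
```

```text
TCP [534.27 157.87   7.34] F [-0.74 -1.74  0.88] bore-M mm [-6.31  0.32] r 111.0 e 0.53 hub-TCP [32.37 27.22] t 17.35
[21.90449894 -9.15957486]
[21.71184388 -9.20143972]
[21.75525567 -9.2220266 ]
```

>>> arm_command --turn '[[0,0,0],[0,0,0],[0,0,0]]' --xyz '[[-0.007,0.006,0],[-0.007,0.006,0],[-0.007,0.006,0]]' --claw '[75,75,75]'

```text
time_s: 17.7
position: [0.5343, 0.1589, 0.0073]
tool_rot: [[-0.707, -0.707, -0.0], [-0.707, 0.707, -0.001], [0.001, -0.0, -1.0]]
ft_force: [-0.1, -5.8, 1.3]
grip_width: 0.0749
gripper_force: 2.7
```

```bash
python3 look.py -6.3 1.5
python3 - <<'E'
from h import *
i=cv2.imread("pics/last.png"); c=proj("side",[(.57295-.0063,.18477+.0015,.053)])[0]; print(c)
d0=cv2.imread("pics/side0.png"); 
c0=proj("side",[(.57295+.0219,.18477-.0092,.053)])[0]
f=lambda im,c: cv2.resize(cv2.getRectSubPix(im,(40,30),tuple(float(a) for a in c)),(400,300),interpolation=2)
cv2.imwrite("pics/v5.png",np.hstack([f(d0,c0),f(i,c)]))
E
```

```text
TCP [534.33 158.88   7.33] F [-0.1  -5.77  1.26] bore-M mm [-6.37  1.06] r 109.0 e 0.67 hub-TCP [32.24 26.95] t 17.7
[338.61245896 244.5646774 ]
```

View pics/v5.png

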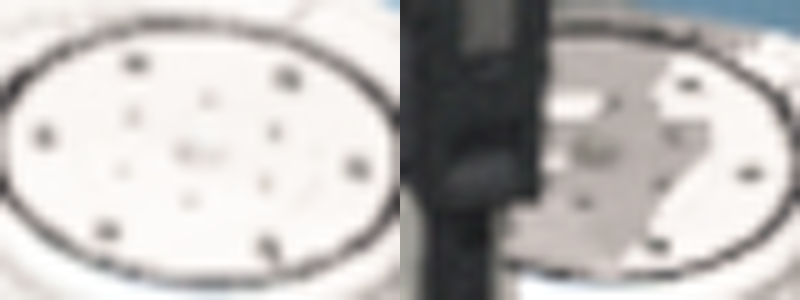

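>>> arm_command --turn '[[0,0,0],[0,0,0],[0,0,0],[0,0,0],[0,0,0],[0,0,0],[0,0,0]]' --xyz '[[0.06,0,0],[0.1,0,0],[0,0,-0.5],[0,0,-0.6],[0,0,-0.6],[0,0,0],[0,0,0]]' --claw '[75,75,75,75,75,75,75]'

```text
time_s: 18.45
position: [0.5284, 0.1537, 0.0924]
tool_rot: [[-0.707, -0.707, 0.001], [-0.707, 0.707, 0.0], [-0.001, -0.0, -1.0]]
ft_force: [0.3, -0.1, -0.2]
grip_width: 0.0752
gripper_force: 0.0
```

```bash
python3 look.py -6.3 1
python3 - <<'E'
from h import *
i,d=imaging.get_image("side"); d=(d+imaging.get_image("side")[1]+imaging.get_image("side")[1])/3
g=i.mean(2); K,D,R,t=cam("side")
h,_,_=hubside(i,(.5666,.186)); c=proj("side",[(*h,.053)])[0]; print(c); u0,v0=np.round(c).astype(int)
g0=cv2.imread("pics/side0.png").mean(2); h0,_,_=hubside(cv2.imread("pics/side0.png"),(.5948,.1757)); c0=proj("side",[(*h0,.053)])[0]; a,b=np.round(c0).astype(int); print(c0)
print("now\n",g[v0-6:v0+5,u0-6:u0+7].astype(int)); print("start\n",g0[b-6:b+5,a-6:a+7].astype(int))
v,u=np.mgrid[v0-6:v0+5,u0-6:u0+7]
p=cv2.undistortPoints(np.stack([u,v],-1).reshape(-1,1,2).astype(float),K,D).reshape(-1,2); z=d[v0-6:v0+5,u0-6:u0+7].reshape(-1)
P=((np.c_[p,np.ones(len(p))]*z[:,None])-t)@R
print((P[:,2]*1000).round(0).astype(int).reshape(11,13))
E
```

```text
TCP [528.4  153.68  92.41] F [ 0.31 -0.09 -0.24] bore-M mm [-6.48  0.86] r 180.0 e 0.51 hub-TCP [38.07 31.96] t 18.45
[338.3762785  244.69224625]
[347.42691407 251.839189  ]
now
 [[180 178 178 178 177 176 177 164 161 172 203 213 220]
 [172 173 177 179 177 179 177 139 132 165 231 245 244]
 [153 169 175 174 172 173 175 165 191 210 238 245 246]
 [192 203 209 210 212 204 199 207 238 246 246 246 245]
 [245 246 245 245 244 236 235 238 245 246 246 246 247]
 [246 246 246 245 229 225 233 218 235 244 245 247 247]
 [245 247 247 244 217 205 209 163 203 238 245 245 246]
 [240 246 247 246 238 221 203 190 219 241 247 247 246]
 [240 246 245 245 245 246 243 244 247 246 246 247 241]
 [249 248 248 246 246 246 246 247 247 247 247 248 230]
 [250 250 250 249 244 235 243 248 248 248 248 248 242]]
start
 [[247 246 245 246 246 246 244 234 238 245 247 246 245]
 [241 244 247 246 246 246 239 205 220 240 244 243 244]
 [214 240 246 246 245 243 244 244 243 243 245 245 244]
 [209 236 244 244 244 244 244 246 245 245 245 245 245]
 [245 244 245 244 244 243 246 247 246 245 246 246 246]
 [247 246 246 244 236 229 236 244
[... 203 characters left out ...]
9 250 250 250 249 248 247 247 247 236]
 [249 250 249 249 248 243 242 250 251 249 249 249 243]]
[[ 52  53  52 252  51  53 254  52  52  52  52  53  50]
 [ 51  53  53  52  52  52  52  52  52  52  52  53  52]
 [ 53  53  52  52  52  53  53  52  52  51  51  51  53]
 [ 52  51  52  51  53  52  52  52  53  52  52  52  51]
 [ 52  53  52  51  51  53  52  52  52  52  52  51  51]
 [ 53  51  51  52  51  56  56  52  51  51  52  52  53]
 [ 52  51  52  52  53  54  55  54  51  53  53  52  52]
 [ 51  53  51  52  50  53  52  51  48  52  52  53  53]
 [ 53  52  53  52  52  53  52  52  51  53  53  52  52]
 [ 53  52  52  52  52  52  52  53  51  52  52 253  52]
 [ 53 253  52  53  52  51  53  52  51  52  53  52  52]]
```

>>> arm_command --turn '[[0,0,-1],[0,0,-1],[0,0,-1],[0,0,-1],[0,0,-1],[0,0,-1],[0,0,0],[0,0,0],[0,0,0],[0,0,0],[0,0,0],[0,0,0]]' --xyz '[[0,0,-0.2],[0,0,-0.2],[0,0,0],[0,0,0],[0,0,0],[0,0,0],[-0.695,-0.246,0],[-0.695,-0.246,0],[-0.695,-0.246,0],[-0.695,-0.246,0],[-0.695,-0.246,0],[0,0,0]]' --claw '[75,75,75,75,75,75,30,30,30,30,30,30]'

```text
time_s: 19.85
position: [0.6338, 0.3086, 0.11]
tool_rot: [[-0.256, -0.967, -0.001], [-0.967, 0.256, 0.0], [0.0, 0.001, -1.0]]
ft_force: [-0.8, -1.1, 0.1]
grip_width: 0.0299
gripper_force: 0.0
```

>>> arm_command --turn '[[0,0,0],[0,0,0]]' --xyz '[[0,0,0],[0,0,0]]' --claw '[30,30]'

```text
time_s: 20.05
position: [0.6326, 0.3047, 0.1118]
tool_rot: [[-0.259, -0.966, -0.001], [-0.966, 0.259, -0.001], [0.001, 0.001, -1.0]]
ft_force: [0.8, 0.4, 0.7]
grip_width: 0.0302
gripper_force: 0.0
```

```bash
cat > tip.py <<'E'
from h import *
s=env.observe(); print(s["position"],s["grip_width"],s["q"].round(1),s["ft_force"].round(1))
c=s["position"][:2]; i,d=imaging.get_image("side"); cv2.imwrite("pics/last.png",i); K,D,R,t=cam("side")
v,u=np.mgrid[0:480,0:640]; p=cv2.undistortPoints(np.stack([u,v],-1).reshape(-1,1,2).astype(float),K,D).reshape(-1,2)
P=((np.c_[p,np.ones(len(p))]*d.reshape(-1,1))-t)@R-[.0025,-.0022,0]
m=(d.reshape(-1)>0)&(np.hypot(*(P[:,:2]-c).T)<.06)&(P[:,2]>.025)&(P[:,2]<.25)
Q=P[m]; UV=np.c_[u.ravel(),v.ravel()][m]; G=i.mean(2).reshape(-1)[m]; T=s["tool_rot"]
L=(Q-s["position"])@T*1000   # tool coords
for z0 in np.arange(.04,.2,.005):
    k=(Q[:,2]>=z0)&(Q[:,2]<z0+.005)
    if k.sum()>2: print("%.3f n%d"%(z0,k.sum()),"x",L[k,0].min().round(),L[k,0].max().round(),"y",np.unique((L[k,1]/4).round()*4,return_counts=True)[0].astype(int),"g",int(np.median(G[k])))
E
python3 tip.py
```

```text
[0.63256861 0.30468727 0.11179946] 0.03016249339617969 [  16.1   41.1   54.2   -0.    84.8 -148.9] [0.8 0.4 0.7]
0.140 n11 x -8.0 10.0 y [-20  16] g 127
0.145 n29 x -10.0 13.0 y [-24 -20 -16  12  16  20  28] g 106
0.150 n42 x -13.0 13.0 y [-28 -24 -20 -16 -12  16  20  28] g 80
0.155 n40 x -11.0 13.0 y [-28 -24 -20 -16  16  20  24  28] g 49
0.160 n43 x -10.0 12.0 y [-28 -24 -20 -16  12  16  20  24  32] g 48
0.165 n46 x -9.0 13.0 y [-28 -24 -20 -16  16  20  24  28] g 45
0.170 n45 x -12.0 12.0 y [-28 -24 -20 -16  16  20  24  28] g 51
0.175 n40 x -11.0 13.0 y [-28 -24 -20 -16  12  16  20  24  28] g 41
0.180 n36 x -9.0 14.0 y [-32 -28 -24 -20 -16  16  20  24  28  36] g 63
0.185 n53 x -11.0 15.0 y [-44 -40 -36 -28 -24 -20 -16  16  20  24  28  32  36  40  44] g 46
0.190 n97 x -11.0 17.0 y [-48 -44 -40 -36 -32 -28 -24 -20 -16  16  20  24  28  32  36  40  44  48] g 44
0.195 n94 x -11.0 15.0 y [-48 -44 -40 -36 -32 -28 -24 -20 -16  16  20  24  32  36  40  44  48] g 45
```

>>> arm_command --turn '[[0,0,0],[0,0,0],[0,0,0],[0,0,0],[0,0,0],[0,0,0],[0,0,0],[0,0,0]]' --xyz '[[-0.004,0.4,0],[-0.004,0.6,0],[-0.004,0.6,0],[-0.004,0.6,0],[0,0.265,0],[0,0,0.3],[0,0,0.1],[0,0,0]]' --claw '[30,30,30,30,30,30,30,30]'

```text
time_s: 20.9
position: [0.5144, 0.3375, 0.0917]
tool_rot: [[-0.26, -0.966, -0.001], [-0.966, 0.26, -0.001], [0.001, 0.001, -1.0]]
ft_force: [0.3, -0.1, 0.5]
grip_width: 0.0299
gripper_force: 0.0
```

```bash
python3 tip.py
```

```text
[0.51440466 0.33745259 0.0917337 ] 0.029870832295636626 [  22.3   33.5   72.8   -0.    73.7 -142.7] [ 0.3 -0.1  0.5]
0.055 n6 x -2.0 40.0 y [-4  0] g 125
0.060 n81 x -8.0 59.0 y [-8 -4  0  4  8 12] g 222
0.065 n15 x -1.0 54.0 y [-8 -4  0  4] g 216
0.070 n12 x -2.0 7.0 y [-8 -4  0  4] g 80
0.075 n9 x -0.0 9.0 y [-8 -4  0  4] g 81
0.080 n12 x -2.0 8.0 y [-8 -4  0  4] g 81
0.085 n11 x -6.0 8.0 y [-4  0  4] g 84
0.090 n20 x -7.0 8.0 y [-8 -4  0  4  8] g 105
0.120 n15 x -9.0 11.0 y [-24 -20 -16  16  20] g 132
0.125 n23 x -7.0 13.0 y [-24 -20 -16 -12  16  20  28] g 119
0.130 n35 x -13.0 13.0 y [-28 -24 -20 -16  12  16  20  28] g 49
0.135 n39 x -10.0 14.0 y [-28 -24 -20 -16 -12  12  16  20  24  28] g 46
0.140 n35 x -10.0 13.0 y [-28 -24 -20 -16  12  16  20  28] g 50
0.145 n38 x -8.0 13.0 y [-28 -24 -20 -16  16  20  24  28] g 57
0.150 n39 x -11.0 13.0 y [-28 -24 -20 -16  12  16  20  28  32] g 43
0.155 n38 x -12.0 13.0 y [-28 -24 -20 -16  16  20  24  28] g 62
0.160 n30 x -10.0 13.0 y [-32 -28 -24 -20  12  16  20  24  28] g 43
0.165 n42 x -10.0 14.0 y [-44 -40 -32 -28 -24 -20 -16  16  20  24  28  36  40  44] g 45
0.170 n86 x -13.0 16.0 y [-48 -44 -40 -36 -32 -28 -24 -20 -16  16  20  24  28  32  36  40  44  48] g 44
0.175 n78 x -11.0 15.0 y [-48 -44 -40 -32 -28 -24 -20 -16  16  20  24  32  36  40  44  48] g 44
0.180 n61 x -10.0 15.0 y [-52 -48 -44 -40 -24 -20 -16 -12  12  16  20  24  40  44  48  52] g 45
0.185 n63 x -14.0 17.0 y [-56 -52 -48 -44 -40 -28 -24 -20 -16 -12  12  16  24  28  40  44  48  52] g 44
0.190 n105 x -14.0 20.0 y [-56 -52 -48 -44 -28 -24 -20 -16 -12   8  12  16  20  24  44  48  52  56] g 44
0.195 n84 x -17.0 19.0 y [-60 -56 -52 -48 -24 -20 -16 -12  -8  -4   0   4   8  12  16  20  24  44
  48  52  56] g 44
```

>>> arm_command --turn '[[0,0,0],[0,0,0],[0,0,0],[0,0,0],[0,0,0],[0,0,0],[0,0,1],[0,0,1],[0,0,1],[0,0,1],[0,0,0]]' --xyz '[[0,0,0.3],[0,0,0.3],[0,0,0.2],[0,0,0.08],[0,0,0],[0,0,0],[0.006,-0.131,0],[0.006,-0.131,0],[0.006,-0.131,0],[0.006,-0.131,0],[0,0,0]]' --claw '[30,30,30,30,20,20,20,20,20,20,20]'

```text
time_s: 22.05
position: [0.5386, 0.3269, 0.049]
tool_rot: [[-0.575, -0.818, 0.001], [-0.818, 0.575, 0.0], [-0.001, -0.001, -1.0]]
ft_force: [0.4, 0.2, -0.4]
grip_width: 0.0198
gripper_force: 0.0
```

```bash
python3 tip.py | head -12; python3 -c "
from h import *
p=env.observe()['position'][:2]-[.493,.265]; print(np.hypot(*p),np.degrees(np.arctan2(p[0],p[1])))"
```

```text
[0.53864886 0.32687816 0.04900487] 0.019762447965031658 [  20.5   37.4   73.1   -0.    69.4 -124.4] [ 0.4  0.2 -0.4]
0.055 n10 x -2.0 12.0 y [-4  0  4] g 93
0.060 n77 x -6.0 59.0 y [-8 -4  0  4  8] g 222
0.065 n19 x 1.0 58.0 y [-8 -4  0  4] g 223
0.070 n8 x -0.0 8.0 y [-8 -4  0  4] g 100
0.075 n9 x -6.0 8.0 y [-16   0   4  12] g 141
0.080 n14 x -8.0 11.0 y [-20 -16   0   4   8  12] g 134
0.085 n25 x -7.0 13.0 y [-24 -20 -16 -12   0   4   8  12  16] g 80
0.090 n32 x -6.0 14.0 y [-24 -20 -16  -8  -4   4   8  12  16] g 57
0.095 n27 x -6.0 13.0 y [-24 -20 -16 -12   8  12  16] g 44
0.100 n32 x -6.0 13.0 y [-24 -20 -16 -12  -8   8  12  16] g 44
0.105 n30 x -5.0 13.0 y [-24 -20 -16 -12   8  12  16] g 47
0.07680530558401216 36.093994850282044
```

>>> arm_command --turn '[[0,0,1],[0,0,1],[0,0,1],[0,0,1],[0,0,1],[0,0,1],[0,0,1],[0,0,1],[0,0,1],[0,0,1],[0,0,0]]' --xyz '[[0.014,-0.131,0],[0.014,-0.131,0],[0.014,-0.131,0],[0.014,-0.131,0],[0.014,-0.131,0],[0.014,-0.131,0],[0.014,-0.131,0],[0.014,-0.131,0],[0.014,-0.131,0],[0.014,-0.131,0],[0,0,0]]' --claw '[20,20,20,20,20,20,20,20,20,20,20]'

```text
time_s: 23.2
position: [0.5663, 0.2697, 0.0488]
tool_rot: [[-0.996, -0.088, 0.001], [-0.088, 0.996, 0.0], [-0.001, 0.0, -1.0]]
ft_force: [0.4, 0.2, 0.7]
grip_width: 0.0195
gripper_force: 0.0
```

```bash
python3 tip.py | head -9; python3 -c "
from h import *
s=env.observe();p=s['position'][:2]-[.493,.265]; print(np.hypot(*p),np.degrees(np.arctan2(p[0],p[1])),s['tool_rot'].round(3).tolist())"
```

```text
[0.56626589 0.26968614 0.04875953] 0.019520586078783292 [ 14.7  37.2  73.6  -0.   69.2 -80.4] [0.4 0.2 0.7]
0.045 n22 x -23.0 31.0 y [-56 -52 -48 -44 -40] g 246
0.050 n124 x -26.0 38.0 y [-60 -56 -52 -48 -44 -40 -36  -4   0] g 244
0.055 n9 x -6.0 13.0 y [-44  -4   0] g 89
0.060 n88 x -9.0 59.0 y [-8 -4  0  4  8 12] g 222
0.065 n18 x -9.0 55.0 y [-8 -4  0  4] g 176
0.070 n6 x -8.0 -3.0 y [-8 -4  0  4] g 73
0.075 n6 x -8.0 7.0 y [-16   0   4] g 110
0.080 n18 x -10.0 9.0 y [-20 -16 -12  -4   0   4   8  12  16] g 116
0.07335393113236985 86.11049693875735 [[-0.996, -0.09, 0.0], [-0.09, 0.996, 0.0], [-0.0, 0.0, -1.0]]
```

>>> arm_command --turn '[[0,0,1],[0,0,1],[0,0,1],[0,0,1],[0,0,0.5],[0,0,0.5],[0,0,0.5],[0,0,0.5],[0,0,0.5],[0,0,0.5],[0,0,0]]' --xyz '[[0.006,-0.131,0],[0.006,-0.131,0],[0.006,-0.131,0],[0.006,-0.131,0],[0.003,-0.065,0],[0.003,-0.065,0],[0.003,-0.065,0],[0.003,-0.065,0],[0.003,-0.065,0],[0.003,-0.065,0],[0,0,0]]' --claw '[20,20,20,20,20,20,20,20,20,20,20]'

```text
time_s: 24.35
position: [0.5559, 0.2265, 0.0487]
tool_rot: [[-0.867, 0.497, 0.001], [0.497, 0.867, 0.0], [-0.0, 0.0, -1.0]]
ft_force: [-0.4, 0.6, 0.6]
grip_width: 0.0201
gripper_force: 0.1
```

```bash
python3 tip.py | head -9; python3 -c "
from h import *
s=env.observe();p=s['position'][:2]-[.493,.265]; print(np.hypot(*p),np.degrees(np.arctan2(p[0],p[1])),s['gripper_force'])"; python3 look.py -6.4 1
```

```text
[0.55592478 0.22648622 0.04865696] 0.02012668646483106 [ 10.9  34.9  78.4   0.   66.6 -49.3] [-0.4  0.6  0.6]
0.045 n56 x -59.0 14.0 y [-56 -52 -48 -44 -40 -36 -32 -28 -20 -16 -12  -8  -4   0   4   8  12  16] g 247
0.050 n538 x -60.0 19.0 y [-60 -56 -52 -48 -44 -40 -36 -32 -28 -24 -20 -16 -12  -8  -4   0   4   8
  12  16] g 246
0.055 n13 x -43.0 4.0 y [-36 -32  -4   0   4] g 160
0.060 n18 x -10.0 60.0 y [-4  0  4  8] g 182
0.065 n16 x -12.0 60.0 y [-8 -4  0  4  8] g 177
0.070 n15 x -9.0 0.0 y [-4  0  4  8] g 80
0.075 n13 x -9.0 -2.0 y [-16  -4   0   4   8] g 73
0.07379147091107506 121.46164999051955 0.10794948320835829
TCP [555.94 226.49  48.54] F [ 0.15 -0.51 -0.52] bore-M mm [-6.72 -1.14] r 180.0 e 0.53 hub-TCP [ 10.29 -42.85] t 24.4
```

>>> arm_command --turn '[[0,0,0.5],[0,0,0.5],[0,0,0.5],[0,0,0.5],[0,0,0.5],[0,0,0]]' --xyz '[[0.003,-0.065,0],[0.003,-0.065,0],[0.003,-0.065,0],[0.003,-0.065,0],[0.003,-0.065,0],[0,0,0]]' --claw '[20,20,20,20,20,20]'

```text
time_s: 25.05
position: [0.5459, 0.2133, 0.0483]
tool_rot: [[-0.738, 0.674, -0.0], [0.674, 0.738, -0.0], [0.0, -0.0, -1.0]]
ft_force: [-0.2, 0.6, -0.1]
grip_width: 0.0201
gripper_force: 0.0
```

```bash
cat > k.py <<'E'
from h import *
s=env.observe();p=s['position'][:2]-[.493,.265]; print(np.hypot(*p),np.degrees(np.arctan2(p[0],p[1])),s['gripper_force'],s['ft_force'].round(2))
E
python3 k.py; python3 tip.py | sed -n 5,11p; python3 look.py -6.4 -1
```

```text
0.07396776860076658 134.3243423038912 0.0 [-0.16  0.63 -0.08]
  16  20  24  28  32  36] g 246
0.055 n13 x -36.0 0.0 y [-36 -12  -8  -4   0   4  24  32] g 148
0.060 n13 x -8.0 44.0 y [-4  0  4  8] g 147
0.065 n23 x -11.0 39.0 y [-4  0  4  8] g 130
0.070 n9 x -8.0 -2.0 y [-4  0  4] g 85
0.075 n11 x -9.0 -1.0 y [-16  -4   0   4   8] g 79
0.080 n30 x -12.0 0.0 y [-20 -16 -12  -4   0   4   8  12  16] g 83
TCP [546.03 213.36  48.33] F [ 0.11 -0.58 -0.23] bore-M mm [-6.76 -1.11] r 171.0 e 0.5 hub-TCP [ 20.16 -29.7 ] t 25.1
```

>>> arm_command --turn '[[0,0,0],[0,0,0],[0,0,0],[0,0,0]]' --xyz '[[0,-0.03,0],[0,-0.03,0],[0,-0.03,0],[0,0,0]]' --claw '[20,20,20,20]'

```text
time_s: 25.55
position: [0.545, 0.2117, 0.0489]
tool_rot: [[-0.738, 0.675, 0.005], [0.675, 0.738, 0.004], [-0.001, 0.006, -1.0]]
ft_force: [7.6, 10.5, -2.0]
grip_width: 0.0198
gripper_force: 6.1
```

```bash
python3 k.py; python3 tip.py | sed -n 8,11p
```

```text
0.0744243791306192 135.7093593897279 6.114345233654603 [ 7.58 10.48 -1.97]
0.065 n29 x -9.0 51.0 y [-4  0  4  8 12] g 121
0.070 n12 x -8.0 3.0 y [-4  0  4  8] g 86
0.075 n16 x -9.0 0.0 y [-16  -4   0   4   8] g 81
0.080 n26 x -11.0 1.0 y [-20 -16 -12  -4   0   4   8  12  16] g 85
```

>>> arm_command --turn '[[0,0,0],[0,0,0],[0,0,0],[0,0,0],[0,0,0],[0,0,0],[0,0,0],[0,0,0],[0,0,0],[0,0,0],[0,0,0]]' --xyz '[[0,0.06,0],[0,0,0],[0,0,0],[0,0,0],[0,0,-0.2],[0,0,-0.5],[0,0,-0.8],[0,0,-0.8],[-0.2,0,-0.4],[0,0,0],[0,0,0]]' --claw '[20,34,34,34,34,34,34,34,34,34,34]'

```text
time_s: 26.7
position: [0.5521, 0.2052, 0.1833]
tool_rot: [[-0.737, 0.676, -0.0], [0.676, 0.737, -0.0], [0.0, -0.0, -1.0]]
ft_force: [-0.6, -0.3, -0.9]
grip_width: 0.0341
gripper_force: 0.0
```

```bash
python3 k.py; python3 look.py -6.4 -1
python3 - <<'E'
from h import *
i,_=imaging.get_image("side"); cv2.imwrite("pics/v6.png",cv2.resize(i[180:300,260:420],(800,600),interpolation=2))
E
```

```text
0.08405407829805484 135.3207065759804 0.0 [-0.63 -0.3  -0.9 ]
TCP [552.1  205.23 183.28] F [-0.63 -0.3  -0.9 ] bore-M mm [-6.76 -1.15] r 170.0 e 0.5 hub-TCP [ 14.09 -21.61] t 26.7
```

View pics/v6.png

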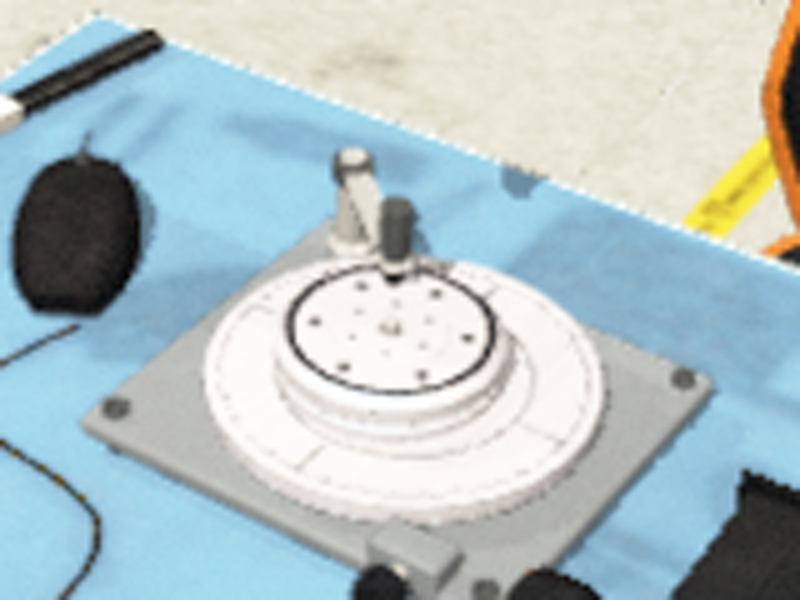

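Run:
```python
from h import *
p=ray_z("side",[(260+397/5,180+215/5)],.083)[0,:2]-[.0025,-.0022]-[.493,.265]; print(p,np.hypot(*p),np.degrees(np.arctan2(p[0],p[1])))
i,d=imaging.get_image("side"); h,_,_=hubside(i,(.5662,.1836)); u0,v0=np.round(proj("side",[(*h,.053)])[0]).astype(int)
K,D,R,t=cam("side"); v,u=np.mgrid[v0-4:v0+4,u0-5:u0+6]
q=cv2.undistortPoints(np.stack([u,v],-1).reshape(-1,1,2).astype(float),K,D).reshape(-1,2)
P=((np.c_[q,np.ones(len(q))]*d[v0-4:v0+4,u0-5:u0+6].reshape(-1,1))-t)@R
print((P[:,2]*1000).round().astype(int).reshape(8,11))
```

```text
[ 0.05190507 -0.04442682] 0.06832187557959857 130.56102804829513
[[ 51  52  52  53  53  53  51  53  51  49  53]
 [ 53  54  52  53  53  50  51  53  52  53  52]
 [ 53  53  54  52  51  52  52  53  53  53  53]
 [ 52  52  51  51  54  55  53  52  53  52  54]
 [ 53  53  51  55  55  55  54  51  52 655  54]
 [ 53  52  51  50  53  55  51  52  51  52  53]
 [ 51  53  53  50  49  49  54  53  52  52  52]
 [ 53  51  52  51  51  51  51  51  53  52  53]]
```

```bash
python3 -c "
from rig import env
print(env.close_job())"
```

```text
the job is handed in; nothing more can be done
None
```

The job is handed in, but the rig gave no verdict: the pin is up through the hub's bore about 7 mm from the ring's centre, the clip was pushed to its stop with its foot on the hub's rim, and the arm is clear of everything. I didn't measure the tweezers, marker, tape or driver afterwards, or the foot's force on the hub.

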